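Re-zero the focus dial of an optics module and lock it

TASK

Re-zero the focus dial of the white optics module: turn the black bar-shaped dial clockwise, seen from above, until it meets its cushioned stop, without forcing it, then turn it back anticlockwise by exactly four clicks. Then push the lock lever beside it all the way over towards the hood, let go, and leave the plates, bottles and other loose things where they are.

Things in the scene. Friction and masses are not known exactly. Their poses are not given: they have to be found in the camera images.
- module: the white benchtop optics module, bolted down: low box 270 (x) x 300 (y) mm, flat deck at z = 70 mm; along its +x edge (x 50 to 135 mm) a hood 117 mm high. Origin at the centre of its underside; its x axis points from the front (lens) to the hood, z up. The dial axis is at module x = -40, y = 65 mm; the lock lever's pivot is at module x = -40, y = -75 mm, 92 mm above the table
- dial_grip (a point): point in the dial's grip bar, on the axis, 106 mm above the table; turns with the dial. The dial is a black disc (48 mm across, top at 84 mm above the table) on a 72 mm round scale plate, with an upright bar 46 long x 14 wide mm, from 84 to 123 mm above the table. x axis along the bar (white mark at the +x end), z up = turning axis, anticlockwise positive
- dial_centre (a point): fixed point on the dial's axis at the top of the scale plate, 76 mm above the table; axes as the module's. The dial has 20 clicks per turn (18 degrees, 0.314 rad each), felt as a torque that rises to about 0.07 N m and drops at each click; left alone it rests at whole clicks. From the start its clockwise stop is some 2 to 6 clicks away, different every time
- focus_carriage (a point): front of the black lens barrel (34 mm across) in the module's front face, inside a fixed collar. The dial moves it along the module's x by only 0.005 mm per click, inwards (+x) as the dial turns anticlockwise, too little to see or measure
- focus_home (a point): fixed point where focus_carriage stands when the dial is just at its clockwise stop; axes as the module's. This stop stands at a whole click; nothing outside shows where. It is cushioned: the torque jumps to about 0.1 and then rises by 1.9 N m per rad (0.27 N m at 0.1 rad past), and a released dial springs back to it. More than 0.2 rad past it (about 0.45 N m) is forcing it
- lock (a joint): angle of the lock lever (rad): 0 leaning to the module's -x, 1.0 fully over to +x (its end stop); it stays where it is left, about 1 N at the tip moves it. A 10 mm steel rod 70 mm long from the pivot, with a black ball of 26 mm at its end. It starts between 0 and 0.2
- lock_tip (a point): centre of the ball of the lock lever, 70 mm from the pivot; moves with it in the module's x-z plane from 34 mm before the pivot to 34 mm beyond it, 153 mm above the table at both ends and 162 mm midway
- microplate: bystander: clear 96-well plate, 86 x 128 x 14 mm, on the table; origin at the centre of its underside
- hood_plate: bystander: white 96-well plate, 86 x 128 x 14 mm, lying on the module's hood; origin at the centre of its underside
- reagent: bystander: amber glass bottle, 56 mm wide, 120 mm tall; origin at the centre of its underside
- buffer: bystander: clear bottle with paper label, 68 mm wide, 130 mm tall; origin at the centre of its underside
- vial: bystander: small glass vial, 22 mm wide, 38 mm tall, standing on the module's deck between dial and hood; origin at the centre of its underside
- tipbox: bystander: open clear pipette-tip box, 85 x 125 x 60 mm; origin at the centre of its underside
- driver: bystander: screwdriver lying on the table; origin at the centre of its underside

How it is judged:
By the outcome, as a careful person would: the job done as asked, in the order asked, and still so for the second after the job is handed in, with the robot touching nothing.
It also fails if it takes over 72 s, if anything falls off the work surface, if the arm or the gripper's body presses on something with over 40 N, if the wrist force passes 120 N, or if a joint passes its speed limit or range.

ROBOT

A 6-joint arm with a two-finger parallel gripper is mounted at the origin on the work surface. World frame = base frame: x ahead of the robot, y to its left, z up, the work surface at z = 0. Lengths are in mm, angles in rad, forces in N, time in s.
With the tool pointing down it reaches from about 400 to 925 mm from the base axis. Payload 12.5 kg.
Tool frame: the origin (TCP) lies at the very end of the fingers, on their centre line; the grasp point (between the pads) lies 19 mm behind it; z points along the fingers, x is the direction in which the jaws open and shut, and the axes are right-handed (so a half turn about z gives the same grasp; the last joint's range is limited). The gripper opens to 95 mm and grips with 3 to 60 N. Pads are 20 mm wide; open, the fingers measure 119 mm over their backs; the gripper's body (75 mm by 180 mm) begins 59 mm behind the grasp point.
Start: joints at [-1.389, 0.491, 1.559, -0, 1.092, -0.106], TCP at [177.425, -599.306, 214.661] pointing down, gripper open.
Joint ranges: [-3.1, 3.1], [-0.84, 2.19], [0.05, 2.79], [-1.13, 4.28], [0.06, 2.93], [-2.69, 2.69]. Speed limits (rad/s): [2.22, 2.22, 2.79, 3.14, 3.14, 3.14].

INTERFACE

Orientations are given as [roll, pitch, yaw] about the fixed x, y, z axes, in that order (R = Rz(yaw) Ry(pitch) Rx(roll)).
In Python, from cell import state, viewer, ticket, look_for, regions_of gives the robot as it stands.
- The arm moves only by the shell command python3 -m inch 'ROWS'. ROWS is JSON, a list of rows, each a list of 7 numbers: the turn, a rotation vector about the world's x, y, z in degrees, then the shift along the world's x, y, z in mm, then the opening, from -1 (shut) to 1 (fully open). In form: [[rx, ry, rz, tx, ty, tz, hand], ...]. A call has 1 to 10 rows; each row shifts and turns the commanded pose from where the row before left it; what a row does not reach is not made up. A row lasts 1/10 s, in which the tool goes at most 50 mm and 8.59 degrees, less where a joint would pass 70% of its speed; a pose out of reach is approached as far as the arm can. A call with a gripper value outside its range is refused whole. The fingers move at their own pace and stop on an object; the grip force is fixed at half the most. Time passes only in rows, so rows that do not move let the fingers close. It gives the time, the measured TCP pose, the force and the opening at its end, in the units of the state.
- state(): the state, without advancing time (a new reading comes with each control period).
- viewer.read_camera(name): name is "scene" or "top" or "wrist"; returns a dict with "color" (400x640x3 uint8, red, green, blue), "depth" (400x640 float32, mm along the optical axis (not along the pixel's ray), 0 where there is no reading), "fx", "fy", "cx", "cy" (pixels), "position" and "orientation" of the camera in the world. Camera axes: x right, y down, z forward; pixel columns grow to the right and rows downward; lengths in mm; the calibration is good to about 2 mm. A picture is of the moment at which its call begins.
- ticket.job_done(): hands the job in, once; it reports no verdict.
Trained networks look in the newest picture that a camera, given by its name, has taken for a name from the list of things; names that differ only in an ending like _2 or _b are one class to them, and where a whole thing is asked for, a point or a joint stands for the part that bears it (a point fixed in the world has none). Each returns a list of dicts, best first, with "score" (0 to 1); they miss things now and then, are a little off and sometimes report something else, mostly with a low value. They report only what shows in the picture. A call takes as long as a camera call.
- look_for(name, camera): "box" ([left, top, right, bottom] as shares, 0 to 1, of the picture: columns of its width, rows of its height, round what is visible of it).
- regions_of(name, camera): "pixels" (400x640 bool, what is visible of it) and "box" ([left, top, right, bottom] as shares, 0 to 1, of the picture: columns of its width, rows of its height, round what is visible of it).
The state is a dict: "t": time; "joints": joint angles; "qvel": joint speeds; "tau": joint torques, N m; "eef_pos": TCP position; "tcp_rot": TCP orientation; "ft_force": force on the tool from outside, world axes, zero at the start; "moment": the same for the moment, N m; "opening": opening from 0.0 (shut) to 1.0 (fully open).
Only numpy, scipy, OpenCV 4.12 (cv2) and the standard library are available. Lean on these libraries where they do the work, as an engineer would, in place of code of your own. Each camera call takes 0.05 s, during which the arm holds its last target. There are 200 camera calls.

## Working session

There is one attempt and no reset: what is moved stays moved. The work goes in short steps, Python scripts to look and compute and a shell command to move; the robot and the scene stay as the last step left them, time stands still between calls to the robot, and variables do not carry over. Pictures are saved under pics/ and viewed, on a budget of 10 in all, crops included, one or two more only if the job needs it, and the job is handed in when it is done.

```bash
mkdir -p pics
cat > h.py <<'E'
import numpy as np, cv2
from scipy.spatial.transform import Rotation as R
from cell import state, viewer, ticket, look_for, regions_of
def rot(o):
    o=np.array(o,float)
    if o.shape==(3,3): return o
    return R.from_euler('xyz',o).as_matrix() if o.size==3 else R.from_quat(o).as_matrix()
def cloud(c):
    v,u=np.mgrid[0:400,0:640]; d=c['depth'].astype(float)
    p=np.stack([(u-c['cx'])/c['fx']*d,(v-c['cy'])/c['fy']*d,d],-1)
    w=p@rot(c['orientation']).T+np.array(c['position']); w[d==0]=np.nan
    return w
def proj(c,P):
    q=(np.atleast_2d(P)-np.array(c['position']))@rot(c['orientation'])
    return np.c_[q[:,0]/q[:,2]*c['fx']+c['cx'],q[:,1]/q[:,2]*c['fy']+c['cy']]
E
python3 - <<'E'
from h import *
print(state())
ims=[]
for n in ['top','scene']:
    c=viewer.read_camera(n); w=cloud(c); print(n,c['position'],c['orientation'],c['fx'])
    cv2.imwrite(f'pics/{n}0.png',c['color'][:,:,::-1])
    for k in ['module','dial_grip','lock_tip','vial','hood_plate','reagent','buffer','tipbox','microplate']:
        r=regions_of(k,n)
        if r:
            m=r[0]['pixels']; p=w[m]; p=p[~np.isnan(p[:,0])]
            vv,uu=np.nonzero(m)
            print(k,round(r[0]['score'],2),m.sum(),'px',uu.mean().round(),vv.mean().round(),'med',np.median(p,0).round(),'lo',np.percentile(p,3,axis=0).round(),'hi',np.percentile(p,97,axis=0).round())
E
```

```text
{'t': 0.0, 'joints': array([-1.38863004e+00,  4.91554233e-01,  1.55945436e+00, -1.98062958e-05,
        1.09168566e+00, -1.05629090e-01]), 'qvel': array([ 1.87702552e-03, -5.66868465e-05,  4.13785359e-04,  9.92379382e-04,
        2.66732793e-05,  4.01360918e-04]), 'tau': array([ 3.21014733e-03, -6.12639785e+01, -2.58179820e+01,  6.93791290e-02,
        4.82717052e-02, -1.43901002e-04]), 'eef_pos': array([ 177.35479815, -599.05453145,  214.06336536]), 'tcp_rot': array([-3.14149398e+00,  1.09730830e-03, -1.28299175e+00]), 'ft_force': array([ 0.56278642, -0.72244094,  0.50594897]), 'moment': array([0.0037004 , 0.01112946, 0.00566183]), 'opening': 0.9996412544703084}
top [2.32326570e+02 1.92452133e-01 1.53536422e+03] [-2.93912558 -0.00350853 -1.50011706] 491.7834310489982
module 0.81 7760 px 341.0 186.0 med [577. -37.  70.] lo [ 451. -185.   49.] hi [710. 108. 119.]
dial_grip 0.6 195 px 323.0 195.0 med [535.  15.  89.] lo [520.  -5.  77.] hi [561.  35. 125.]
lock_tip 0.55 73 px 372.0 192.0 med [ 544. -127.  160.] lo [ 532. -139.  114.] hi [ 569. -117.  169.]
vial 0.42 52 px 345.0 168.0 m
[... 544 characters left out ...]
.  19.]
scene [1550.11400325 -384.2766893  1106.48980609] [-2.31268254  0.01511704  1.20527224] 514.423882912972
module 0.74 8190 px 320.0 242.0 med [660. -68.  71.] lo [ 472. -196.    6.] hi [760. 116. 119.]
dial_grip 0.82 279 px 330.0 206.0 med [551.  13. 101.] lo [538.  -7.  79.] hi [567.  36. 124.]
lock_tip 0.58 105 px 282.0 207.0 med [ 556. -127.  155.] lo [ 543. -140.  116.] hi [ 572. -119.  167.]
hood_plate 0.65 1410 px 328.0 242.0 med [704. -53. 130.] lo [ 654. -112.  116.] hi [747.  11. 134.]
buffer 0.85 1032 px 160.0 285.0 med [ 636. -485.   78.] lo [ 608. -516.    8.] hi [ 649. -456.  130.]
tipbox 0.6 1409 px 474.0 190.0 med [574. 491.  32.] lo [536. 424.   1.] hi [630. 553.  60.]
```

View pics/top0.png

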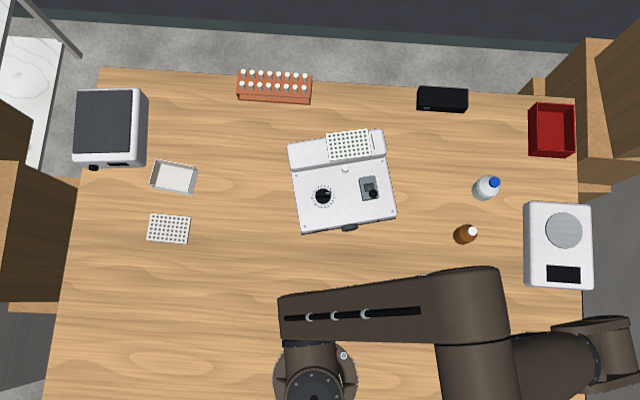

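View pics/scene0.png

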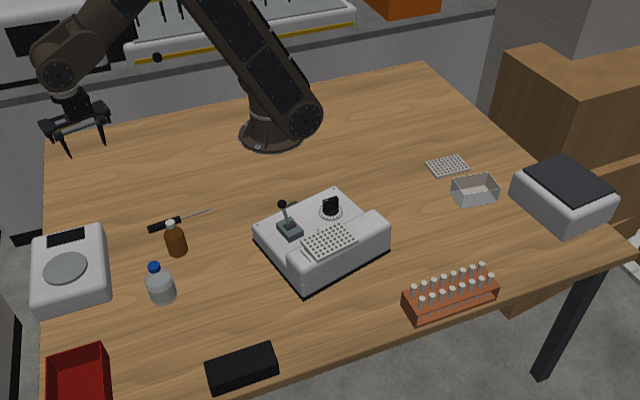

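The top picture shows the module centred at about (341,182) and rotated about 10° anticlockwise. The dial is at (323,195), the lever ball at (373,193) and the vial at (345,168). The scene picture agrees, and the dial and lever are clear from above. Next I'll fit the module pose and the bar angle.

Run:
```python
from h import *
for n in ['top','scene']:
    c=viewer.read_camera(n); w=cloud(c)
    m=regions_of('module',n)[0]['pixels']; m=cv2.dilate(m.astype(np.uint8),np.ones((9,9)))>0
    p=w[m&~np.isnan(w[...,0])]
    a=p[(p[:,2]>62)&(p[:,2]<140)]
    r=cv2.minAreaRect(a[:,:2].astype(np.float32)); print(n,'rect z>62',np.round(r[0]),np.round(r[1]),r[2])
    hd=p[(p[:,2]>110)&(p[:,2]<122)]; hd=hd[hd[:,0]>600]
    r=cv2.minAreaRect(hd[:,:2].astype(np.float32)); print('hood',np.round(r[0]),np.round(r[1]),r[2])
    r=regions_of('dial_grip',n)[0]['pixels']; r=cv2.dilate(r.astype(np.uint8),np.ones((5,5)))>0
    q=w[r&~np.isnan(w[...,0])]; t=q[(q[:,2]>112)&(q[:,2]<130)]
    print('bar top',len(t),t.mean(0).round(1), cv2.minAreaRect(t[:,:2].astype(np.float32)))
    r=regions_of('lock_tip',n)[0]['pixels']; q=w[r&~np.isnan(w[...,0])]; q=q[q[:,2]>145]; print('ball',q.mean(0).round(1),q[:,2].max())
    s=c['color'][:,:,::-1]
    if n=='top': im=cv2.resize(s[150:230,270:410],None,fx=5,fy=5,interpolation=cv2.INTER_CUBIC); cv2.imwrite('pics/top1.png',im)
```

```text
top rect z>62 [588. -40.] [285. 300.] 13.7525634765625
hood [669. -19.] [114. 296.] 13.997515678405762
bar top 74 [540.1  15.  120.7] ((540.23876953125, 14.981538772583008), (13.455135345458984, 41.34596252441406), 3.5994865894317627)Traceback (most recent call last):
  File "<stdin>", line 13, in <module>
IndexError: list index out of range
```

```bash
python3 -m inch '[[0,0,4.8,22.5,38,5,1],[0,0,4.8,22.5,38,5,1],[0,0,4.8,22.5,38,5,1],[0,0,4.8,22.5,38,5,1],[0,0,4.8,22.5,38,5,1],[0,0,4.8,22.5,38,5,1],[0,0,4.8,22.5,38,5,1],[0,0,4.8,22.5,38,5,1]]' && python3 -m inch '[[0,0,4.8,22.5,38,3,1],[0,0,4.8,22.5,38,0,1],[0,0,4.8,22.5,38,0,1],[0,0,4.8,22.5,38,0,1],[0,0,4.8,22.5,38,0,1],[0,0,4.8,22.5,38,0,1],[0,0,4.8,22.5,38,0,1],[0,0,4.8,22.5,38,0,1],[0,0,0,0,0,0,1],[0,0,0,0,0,0,1]]'
python3 - <<'E'
from h import *
s=state(); print(s['eef_pos'],s['tcp_rot'],s['joints'][5],s['moment'])
c=viewer.read_camera('wrist'); w=cloud(c); print(c['position'],c['orientation'],c['fx'])
im=c['color'][:,:,::-1].copy(); cv2.imwrite('pics/w0.png',im)
for k in ['dial_grip','lock_tip','vial']:
    r=regions_of(k,'wrist')
    if r:
        m=cv2.dilate(r[0]['pixels'].astype(np.uint8),np.ones((5,5)))>0; q=w[m&~np.isnan(w[...,0])]
        print(k,r[0]['score'],m.sum(),np.percentile(q,3,axis=0).round(1),np.percentile(q,97,axis=0).round(1))
        if k=='dial_grip':
            t=q[(q[:,2]>115)&(q[:,2]<130)]; print('bar',len(t),t.mean(0),cv2.minAreaRect(t[:,:2].astype(np.float32)))
            # scale plate
            m2=cv2.dilate(m.astype(np.uint8),np.ones((31,31)))>0; q=w[m2&~np.isnan(w[...,0])]
            d=q[(q[:,2]>80.5)&(q[:,2]<88)]; print('disc',len(d),cv2.minEnclosingCircle(d[:,:2].astype(np.float32)))
            d=q[(q[:,2]>74)&(q[:,2]<80)]; print('plate',len(d),cv2.minEnclosingCircle(d[:,:2].astype(np.float32)))
        if k=='lock_tip':
            t=q[q[:,2]>145]; print('ball',t.mean(0),t.min(0),t.max(0))
E
```

```text
t: 2.0
eef_pos: [358.0, -293.7, 255.1]
tcp_rot: [3.141, -0.001, -0.61]
ft_force: [0.5, -0.1, -0.3]
opening: 1.0
t: 3.0
eef_pos: [537.4, 9.4, 257.4]
tcp_rot: [3.142, 0.001, 0.059]
ft_force: [-0.4, -0.3, 0.2]
opening: 0.999
[537.38656179   9.43349082 257.358629  ] [3.14154139e+00 5.45350091e-04 5.88868879e-02] -0.16411346840868818 [ 0.0099702  -0.09208798  0.04405316]
[531.24396395  94.5386306  426.9990481 ] [2.83987339e+00 6.81524425e-04 5.78184631e-02] 289.7751272410414
dial_grip 0.59 1679 [518.1 -17.3  73.7] [564.   39.1 123.4]
bar 538 [541.31154279  16.90636585 122.26222792] ((541.42822265625, 16.143245697021484), (13.346785545349121, 45.797420501708984), 3.6262996196746826)
disc 707 ((541.15673828125, 16.141658782958984), 23.851470947265625)
plate 1250 ((541.1654663085938, 15.989270210266113), 35.822105407714844)
lock_tip 0.7 541 [ 529.5 -281.4   -1.2] [573.3  40.3 351.9]
ball [541.32624221 -87.22353939 208.09523634] [ 530.46441487 -137.05659784  155.03151968] [555.5909749   41.43942906 353.52155242]
vial 0.77 481 [583.1 -71.6  68.6] [640.8  22.3 259.2]
```

View pics/w0.png

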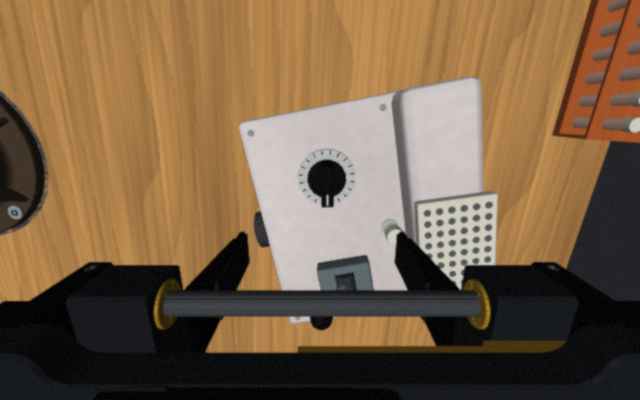

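The wrist picture shows the dial at (327,178) with its white mark pointing down, which is world -y. The vial is at (392,230), outside the finger's path, and the lever block is at (345,275). The dial axis comes out at (541.2, 16.1) and matches the disc, plate and bar fits. The tool is already aligned with the bar.

```bash
cat > s.py <<'E'
from h import *
s=state(); print('t',round(s['t'],2),'pos',s['eef_pos'].round(2),'yaw',round(np.degrees(s['tcp_rot'][2]),2),'F',s['ft_force'].round(2),'M',s['moment'].round(3),'op',round(s['opening']*95,1),'j6',s['joints'][5].round(3))
E
python3 -m inch '[[0,0,0.2,3.8,6.7,-25,-0.1],[0,0,0,0,0,-25,-0.1],[0,0,0,0,0,-25,-0.1],[0,0,0,0,0,-25,-0.1],[0,0,0,0,0,-20,-0.1],[0,0,0,0,0,0,-0.1],[0,0,0,0,0,0,-0.1]]' >/dev/null; python3 s.py
python3 -m inch '[[0,0,0,0,0,-20,-0.1],[0,0,0,0,0,-15,-0.1],[0,0,0,0,0,-10,-0.1],[0,0,0,0,0,0,-0.1],[0,0,0,0,0,0,-0.1]]' >/dev/null; python3 s.py
```

```text
t 3.9 pos [541.34  14.74 138.23] yaw 3.42 F [ 0.24 -0.98  0.03] M [-0.056 -0.142 -0.047] op 45.3 j6 -0.154
t 4.4 pos [541.64  15.26  93.49] yaw 3.48 F [-0.84  0.08  0.04] M [-0.028 -0.111 -0.013] op 42.7 j6 -0.154
```

```bash
python3 -m inch '[[0,0,0.1,-0.4,0.8,0,-0.1],[0,0,0,0,0,0,-0.1],[0,0,0,0,0,0,-0.1]]' >/dev/null; python3 s.py
python3 -m inch '[[0,0,0,0,0,0,-1],[0,0,0,0,0,0,-1],[0,0,0,0,0,0,-1],[0,0,0,0,0,0,-1],[0,0,0,0,0,0,-1],[0,0,0,0,0,0,-1]]' >/dev/null; python3 s.py
python3 -m inch '[[0,0,0,0,0,0,-1],[0,0,0,0,0,0,-1],[0,0,0,0,0,0,-1]]' >/dev/null; python3 s.py
python3 -m inch '[[0,0,0,0,0,0,-1]]' >/dev/null; python3 s.py
```

```text
t 4.7 pos [540.99  16.24  93.12] yaw 3.6 F [ 0.42 -0.57 -0.3 ] M [ 0.048 -0.139  0.032] op 42.8 j6 -0.155
t 5.3 pos [542.53  16.18  92.8 ] yaw 3.58 F [ 8.85  1.56 -4.45] M [ 0.285 -1.523  0.005] op 13.7 j6 -0.155
t 5.6 pos [542.56  16.17  92.82] yaw 3.58 F [ 8.54  1.94 -4.15] M [ 0.235 -1.546  0.039] op 14.0 j6 -0.155
t 5.7 pos [542.56  16.18  92.83] yaw 3.58 F [ 6.86  1.24 -4.89] M [ 0.127 -1.424  0.068] op 13.7 j6 -0.155
```

```bash
cat > a.py <<'E'
from h import *
L=[]
for i in range(6):
    viewer.read_camera('top'); s=state(); L.append(np.r_[s['ft_force'],s['moment'],s['eef_pos'],np.degrees(s['tcp_rot'][2]),s['tau'][5]])
L=np.array(L); m=L.mean(0)
print('t',round(s['t'],2),'F',m[:3].round(2),'M',m[3:6].round(3),'sdMz',L[:,5].std().round(3),'pos',m[6:9].round(2),'yaw',m[9].round(2),'tau6',m[10].round(3),'j6',s['joints'][5].round(2))
E
python3 -m inch '[[0,0,0,1.6,0,0,-1],[0,0,0,0,0,0,-1],[0,0,0,0,0,0,-1]]' >/dev/null; python3 a.py
python3 -m inch '[[0,0,-3,0,0,0,-1],[0,0,-3,0,0,0,-1],[0,0,-3,0,0,0,-1],[0,0,-3,0,0,0,-1],[0,0,-3,0,0,0,-1],[0,0,-3,0,0,0,-1],[0,0,-3,0,0,0,-1],[0,0,0,0,0,0,-1],[0,0,0,0,0,0,-1]]' >/dev/null; python3 a.py
```

```text
t 6.3 F [2.42 0.97 1.55] M [ 0.105 -0.538  0.05 ] sdMz 0.017 pos [542.65  16.2   92.79] yaw 3.59 tau6 0.049 j6 -0.15
t 7.5 F [5.37 0.79 0.74] M [ 0.109 -1.103  0.029] sdMz 0.044 pos [542.97  16.16  92.8 ] yaw -17.31 tau6 0.049 j6 0.21
```

```bash
python3 -m inch '[[0,0,-3,0.6,0,0,-1],[0,0,-3,0,0,0,-1],[0,0,-3,0,0,0,-1],[0,0,-3,0,0,0,-1],[0,0,-3,0,0,0,-1],[0,0,0,0,0,0,-1],[0,0,0,0,0,0,-1]]' >/dev/null; python3 a.py
python3 -m inch '[[0,0,-2.5,0,0,0,-1],[0,0,-2.5,0,0,0,-1],[0,0,0,0,0,0,-1],[0,0,0,0,0,0,-1]]' >/dev/null; python3 a.py
```

```text
t 8.5 F [ 4.16 -1.16  2.77] M [-0.237 -0.853  0.007] sdMz 0.042 pos [543.22  16.09  92.79] yaw -32.34 tau6 0.013 j6 0.47
t 9.2 F [ 4.92 -1.72  3.14] M [-0.328 -0.962  0.056] sdMz 0.034 pos [543.3   16.06  92.79] yaw -37.38 tau6 0.04 j6 0.56
```

```bash
python3 -m inch '[[0,0,-3,0.3,-1,0,-1],[0,0,-3,0,0,0,-1],[0,0,-3,0,0,0,-1],[0,0,-2,0,0,0,-1],[0,0,0,0,0,0,-1],[0,0,0,0,0,0,-1]]' >/dev/null; python3 a.py
python3 -m inch '[[0,0,-2,0,0,0,-1],[0,0,-2,0,0,0,-1],[0,0,-3,0,0,0,-1],[0,0,0,0,0,0,-1],[0,0,0,0,0,0,-1]]' >/dev/null; python3 a.py
```

```text
t 10.1 F [4.62 4.45 3.8 ] M [ 0.874 -0.873 -0.053] sdMz 0.024 pos [543.43  15.81  92.78] yaw -48.41 tau6 -0.058 j6 0.75
t 10.9 F [3.1  2.48 5.19] M [ 0.399 -0.593  0.83 ] sdMz 0.013 pos [543.18  15.53  92.82] yaw -55.28 tau6 0.835 j6 0.87
```

```bash
python3 -m inch '[[0,0,2,0,0,0,-1],[0,0,0,0,0,0,-1]]' >/dev/null; python3 a.py
python3 - <<'E'
from h import *
c=viewer.read_camera('scene'); a=c['color'][130:250,230:410,::-1]
cv2.imwrite('pics/s2.png',cv2.resize(a,None,fx=4,fy=4,interpolation=cv2.INTER_CUBIC))
E
```

```text
t 11.4 F [2.75 2.62 5.36] M [ 0.459 -0.571  0.477] sdMz 0.031 pos [543.16  15.53  92.79] yaw -53.37 tau6 0.461 j6 0.84
```

View pics/s2.png

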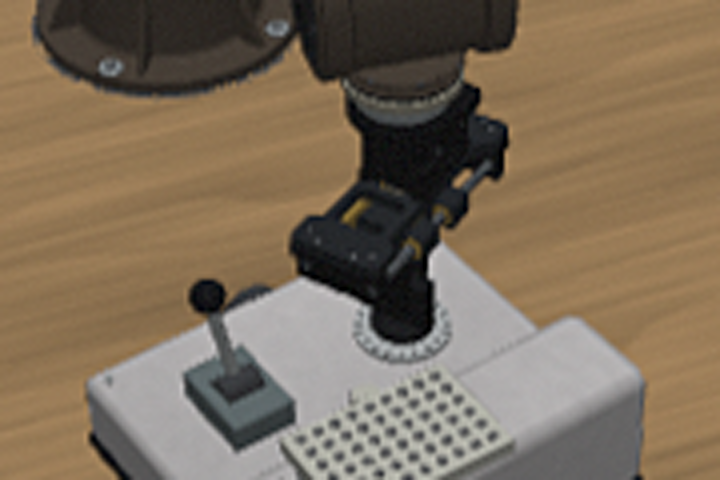

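No collision is visible: the gripper holds the bar over the dial and the lever, vial and plate stand clear. The torque rose at about the third click but is steeper than described, so I'll map it while backing off.

```bash
python3 -m inch '[[0,0,1.5,0,0,0,-1],[0,0,0,0,0,0,-1]]' >/dev/null; python3 a.py
python3 -m inch '[[0,0,1.5,0,0,0,-1],[0,0,0,0,0,0,-1]]' >/dev/null; python3 a.py
python3 -m inch '[[0,0,2,0,0,0,-1],[0,0,0,0,0,0,-1]]' >/dev/null; python3 a.py
```

```text
t 11.95 F [2.47 1.58 5.36] M [ 0.346 -0.535  0.311] sdMz 0.03 pos [543.11  15.46  92.78] yaw -51.89 tau6 0.301 j6 0.81
t 12.45 F [2.94 1.69 5.66] M [ 0.322 -0.531  0.039] sdMz 0.012 pos [543.12  15.47  92.78] yaw -50.43 tau6 0.013 j6 0.79
t 12.95 F [2.42 1.92 5.26] M [ 0.313 -0.513 -0.057] sdMz 0.022 pos [543.09  15.46  92.77] yaw -48.44 tau6 -0.083 j6 0.75
```

The torque is zero at yaw -50.4°, exactly three clicks from the start, and rises firmly beyond it, so that is the stop. The furthest I went past it was 4.9° (0.085 rad). Next I turn back to -50.4 + 72 = +21.6°.

```bash
python3 -m inch '[[0,0,3.5,0,0,0,-1],[0,0,3.5,0,0,0,-1],[0,0,3.5,0,0,0,-1],[0,0,3.5,0,0,0,-1],[0,0,3.5,0,0,0,-1],[0,0,3.5,0,0,0,-1],[0,0,3.5,0,0,0,-1],[0,0,3.5,0,0,0,-1],[0,0,3.5,0,0,0,-1],[0,0,3.5,0,0,0,-1]]' >/dev/null; python3 a.py
python3 -m inch '[[0,0,3.5,0,0,0,-1],[0,0,3.5,0,0,0,-1],[0,0,3.5,0,0,0,-1],[0,0,3.5,0,0,0,-1],[0,0,3.5,0,0,0,-1],[0,0,3.5,0,0,0,-1],[0,0,3.5,0,0,0,-1],[0,0,3.5,0,0,0,-1],[0,0,3.5,0,0,0,-1],[0,0,3.5,0,0,0,-1]]' >/dev/null; python3 a.py
python3 -m inch '[[0,0,0,0,0,0,-1],[0,0,0,0,0,0,-1]]' >/dev/null; python3 a.py
```

```text
t 14.25 F [1.45 2.76 5.77] M [ 0.459 -0.448 -0.057] sdMz 0.029 pos [542.89  15.59  92.77] yaw -13.36 tau6 -0.156 j6 0.14
t 15.55 F [-0.17  2.7   7.12] M [ 0.452 -0.314  0.031] sdMz 0.04 pos [542.65  15.6   92.76] yaw 21.66 tau6 -0.055 j6 -0.47
t 16.05 F [0.27 2.59 6.92] M [ 0.413 -0.324  0.063] sdMz 0.031 pos [542.64  15.6   92.76] yaw 21.58 tau6 0.073 j6 -0.47
```

```bash
python3 -m inch '[[0,0,0,0,0,0,-0.1],[0,0,0,0,0,0,-0.1],[0,0,0,0,0,0,-0.1],[0,0,0,0,0,0,-0.1],[0,0,0,0,0,0,-0.1]]'
python3 -m inch '[[0,0,0,0,0,10,-0.1],[0,0,0,0,0,25,-0.1],[0,0,0,0,0,40,-0.1],[0,0,0,0,0,40,-0.1],[0,0,0,0,0,40,-0.1],[0,0,0,-2,-7,10,-0.1],[0,0,0,0,0,0,-0.1],[0,0,0,0,0,0,-0.1]]'
python3 - <<'E'
from h import *
s=state(); print(s['eef_pos'],np.degrees(s['tcp_rot']))
c=viewer.read_camera('wrist'); w=cloud(c)
cv2.imwrite('pics/w1.png',c['color'][:,:,::-1])
ok=~np.isnan(w[...,0])
q=w[ok&(np.hypot(w[...,0]-542,w[...,1]-16)<40)]
t=q[(q[:,2]>115)&(q[:,2]<130)]; print('bar',len(t),t.mean(0),cv2.minAreaRect(t[:,:2].astype(np.float32)))
for n in ['wrist','scene','top']:
    if n!='wrist': c=viewer.read_camera(n); w=cloud(c); ok=~np.isnan(w[...,0])
    q=w[ok&(np.hypot(w[...,0]-545,w[...,1]+127)<60)&(w[...,2]>148)&(w[...,2]<172)]
    if len(q)<10: print(n,len(q)); continue
    f=np.linalg.lstsq(np.c_[2*q,np.ones(len(q))],(q**2).sum(1),rcond=None)[0]
    print(n,len(q),'ball mean',q.mean(0).round(1),'lo',q.min(0).round(1),'hi',q.max(0).round(1),'fit',f[:3].round(1))
E
```

```text
t: 16.55
eef_pos: [543.2, 15.2, 92.5]
tcp_rot: [-3.141, 0.0, 0.377]
ft_force: [0.5, -0.1, -1.0]
opening: 0.445
t: 17.35
eef_pos: [540.8, 8.1, 256.9]
tcp_rot: [-3.141, 0.001, 0.376]
ft_force: [0.5, -0.3, -1.4]
opening: 0.449
[540.77060289   8.12803634 256.86363791] [-1.79965752e+02  5.65196056e-02  2.15646212e+01]
bar 528 [541.01318263  17.2177637  122.29009337] ((541.3756103515625, 16.730331420898438), (13.32905387878418, 44.886531829833984), 21.439754486083984)
wrist 78 ball mean [ 547.  -129.6  164.3] lo [ 539.9 -136.7  156.2] hi [ 555.2 -124.8  166.8] fit [ 543.5 -128.1  154.6]
scene 70 ball mean [ 552.3 -129.4  159.6] lo [ 538.3 -140.7  148.4] hi [ 562.5 -115.2  169. ] fit [ 549.4 -128.5  156.9]
top 66 ball mean [ 541.7 -127.8  160.8] lo [ 530.2 -140.2  149.2] hi [ 554.4 -116.6  170.5] fit [ 542.4 -128.4  157.1]
```

View pics/w1.png

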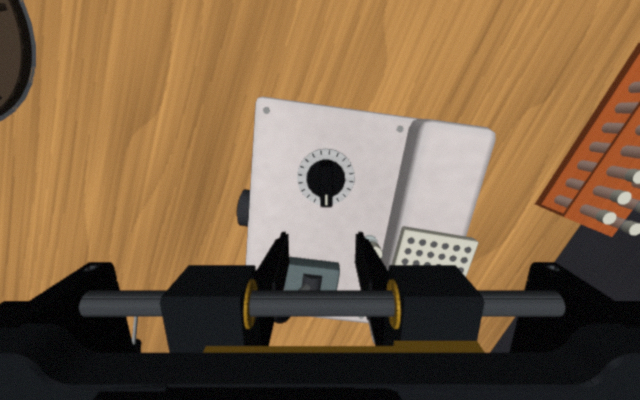

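The wrist picture shows the dial at (326,180), plate and vial undisturbed. The bar fits at 21.4° against 3.6° at the start, a net +1 click (3 back to the stop, 4 forward). The ball fit at about (545,-128) agrees with the computed pivot at (576,-120), so the lever is near angle 0. I'll push with closed fingers from the -x side.

```bash
python3 -m inch '[[0,0,-2,-10.7,-36.9,0,-1],[0,0,-2,-10.7,-36.9,0,-1],[0,0,-2,-10.7,-36.9,0,-1],[0,0,-1.8,-10.8,-36.8,0,-1],[0,0,0,0,0,-30,-1],[0,0,0,0,0,-40,-1],[0,0,0,0,0,-30,-1],[0,0,0,0,0,-12,-1],[0,0,0,0,0,0,-1],[0,0,0,0,0,0,-1]]'; python3 a.py
python3 -m inch '[[0,0,0,4.86,1.19,0,-1],[0,0,0,4.86,1.19,0,-1],[0,0,0,4.86,1.19,0,-1],[0,0,0,4.86,1.19,0,-1],[0,0,0,4.86,1.19,0,-1],[0,0,0,0,0,0,-1]]' >/dev/null; python3 s.py
python3 -m inch '[[0,0,0,4.86,1.19,0,-1],[0,0,0,4.86,1.19,0,-1],[0,0,0,4.86,1.19,0,-1],[0,0,0,4.86,1.19,0,-1],[0,0,0,4.86,1.19,0,-1],[0,0,0,0,0,0,-1]]' >/dev/null; python3 s.py
```

```text
t: 18.5
eef_pos: [498.9, -139.4, 146.3]
tcp_rot: [3.141, -0.001, 0.241]
ft_force: [-0.2, -0.1, 0.5]
opening: 0.004
t 18.8 F [-0.17  0.07  0.03] M [ 0.008 -0.11   0.01 ] sdMz 0.023 pos [ 498.92 -139.41  146.73] yaw 13.8 tau6 0.0 j6 -0.64
t 19.4 pos [ 523.35 -133.2   145.56] yaw 13.81 F [ 0.45 -0.4   0.06] M [-0.    -0.136 -0.004] op 0.8 j6 -0.613
t 20.0 pos [ 547.74 -127.26  145.56] yaw 13.81 F [-0.61 -0.3   0.07] M [ 0.013 -0.098 -0.045] op 0.6 j6 -0.587
```

```bash
python3 -m inch '[[0,0,0,4.86,1.19,0,-1],[0,0,0,4.86,1.19,0,-1],[0,0,0,4.86,1.19,0,-1],[0,0,0,4.86,1.19,0,-1],[0,0,0,4.86,1.19,0,-1],[0,0,0,0,0,0,-1]]' >/dev/null; python3 a.py
python3 - <<'E'
from h import *
c=viewer.read_camera('scene'); a=c['color'][130:250,230:410,::-1]
cv2.imwrite('pics/s3.png',cv2.resize(a,None,fx=4,fy=4,interpolation=cv2.INTER_CUBIC))
E
```

```text
t 20.9 F [-0.28 -0.25  0.44] M [-0.017 -0.117  0.028] sdMz 0.04 pos [ 571.33 -121.42  145.59] yaw 13.79 tau6 0.009 j6 -0.56
```

View pics/s3.png

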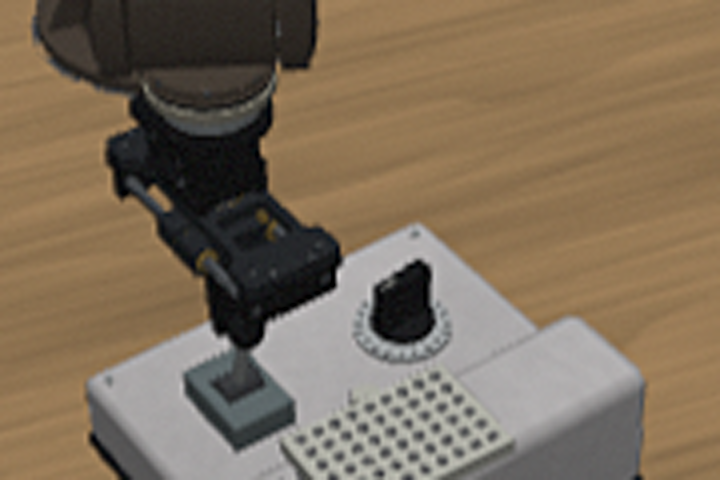

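The lever follows the fingers and now stands about upright, with its rod at (240,365). I'll continue in small steps until the end stop is felt.

```bash
python3 -m inch '[[0,0,0,3.9,1,0,-1],[0,0,0,3.9,1,0,-1],[0,0,0,0,0,0,-1]]' >/dev/null; python3 s.py
python3 -m inch '[[0,0,0,2.9,0.7,0,-1],[0,0,0,0,0,0,-1]]' >/dev/null; python3 s.py
python3 -m inch '[[0,0,0,2,0.5,0,-1],[0,0,0,0,0,0,-1]]' >/dev/null; python3 s.py
python3 -m inch '[[0,0,0,2,0.5,0,-1],[0,0,0,0,0,0,-1]]' >/dev/null; python3 s.py
```

```text
t 21.25 pos [ 579.65 -119.35  145.63] yaw 13.8 F [ 0.09 -1.11  0.29] M [-0.005 -0.137  0.002] op 0.2 j6 -0.556
t 21.45 pos [ 582.32 -118.65  145.63] yaw 13.8 F [-0.39 -0.4   0.14] M [-0.07  -0.128 -0.038] op 0.6 j6 -0.553
t 21.65 pos [ 584.18 -118.24  145.65] yaw 13.79 F [-0.49  0.1  -0.67] M [-0.035 -0.058 -0.063] op 0.1 j6 -0.551
t 21.85 pos [ 586.21 -117.72  145.67] yaw 13.79 F [-0.72 -0.38 -0.57] M [ 0.009 -0.09  -0.036] op 0.2 j6 -0.549
```

```bash
python3 -m inch '[[0,0,0,2,0.5,0,-1],[0,0,0,0,0,0,-1]]' >/dev/null; python3 s.py
python3 -m inch '[[0,0,0,2,0.5,0,-1],[0,0,0,0,0,0,-1]]' >/dev/null; python3 s.py
python3 -m inch '[[0,0,0,2,0.5,0,-1],[0,0,0,0,0,0,-1]]' >/dev/null; python3 s.py
python3 - <<'E'
from h import *
c=viewer.read_camera('scene'); w=cloud(c)
r=look_for('lock_tip','scene'); print(r[:1])
a=c['color'][150:250,250:370,::-1]
cv2.imwrite('pics/s4.png',cv2.resize(a,None,fx=5,fy=5,interpolation=cv2.INTER_CUBIC))
for P in [(542.6,-128.5,153),(575.6,-120.4,162),(608.6,-112.3,153)]: print((proj(c,P)[0]-[250,150])*5)
E
```

```text
t 22.05 pos [ 588.23 -117.23  145.66] yaw 13.79 F [-0.03 -0.3  -0.15] M [-0.071 -0.03   0.001] op 0.3 j6 -0.548
t 22.25 pos [ 589.96 -116.74  145.6 ] yaw 13.79 F [-1.72  0.28  0.32] M [-0.091  0.155  0.055] op 0.6 j6 -0.546
t 22.45 pos [ 590.45 -116.51  145.48] yaw 13.81 F [-9.74 -4.56  3.99] M [-0.648  1.76  -0.03 ] op -0.0 j6 -0.544
[]
[152.95837086 267.56142611]
[184.99170139 290.20390912]
[219.96836987 338.22924091]
```

View pics/s4.png

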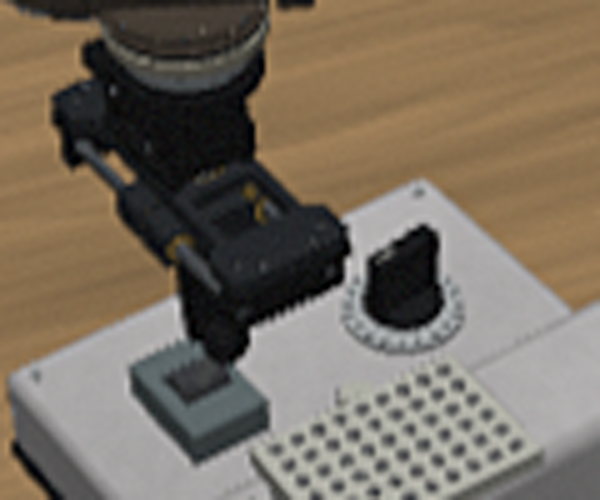

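The end stop is met at about 10 N, with the ball at (225,340) where full travel predicts (220,338). I'll back off, rise clear and check.

```bash
python3 -m inch '[[0,0,0,-4.86,-1.19,0,-1],[0,0,0,-20,-5,0,-1],[0,0,0,-25,-6,0,-1],[0,0,0,-25,-6,0,-1],[0,0,0,0,0,40,-1],[0,0,0,0,0,40,-1],[0,0,0,-30,0,40,-1],[0,0,0,-45,-10,0,-1],[0,0,0,-30,-10,0,-1],[0,0,0,0,0,0,-1]]'
python3 - <<'E'
from h import *
p0=np.array([575.6,-120.4])
for n in ['scene','top']:
    c=viewer.read_camera(n); w=cloud(c); ok=~np.isnan(w[...,0])
    q=w[ok&(np.hypot(w[...,0]-p0[0],w[...,1]-p0[1])<65)&(w[...,2]>142)&(w[...,2]<175)]
    print(n,len(q),q.mean(0).round(1) if len(q) else '',q.min(0).round(),q.max(0).round())
    q=w[ok&(np.hypot(w[...,0]-542,w[...,1]-16)<40)]; t=q[(q[:,2]>113)&(q[:,2]<130)]
    print('bar',cv2.minAreaRect(t[:,:2].astype(np.float32)))
    for k in ['vial','hood_plate','reagent','buffer','tipbox','microplate']:
        r=regions_of(k,n)
        if r: print(k,np.nanmedian(w[r[0]['pixels']],0).round())
    if n=='scene':
        a=c['color'][150:250,250:400,::-1]; cv2.imwrite('pics/s5.png',cv2.resize(a,None,fx=5,fy=5,interpolation=cv2.INTER_CUBIC))
E
```

```text
t: 23.55
eef_pos: [409.8, -154.7, 266.4]
tcp_rot: [3.141, -0.001, 0.239]
ft_force: [-0.0, -0.7, 0.0]
opening: 0.004
scene 74 [ 616.4 -113.2  159.1] [ 604. -125.  147.] [ 626. -101.  168.]
bar ((545.7000732421875, 15.105995178222656), (18.19163703918457, 48.11228942871094), 25.24288558959961)
hood_plate [705. -52. 131.]
reagent [ 483. -425.   67.]
buffer [ 637. -485.   78.]
tipbox [572. 492.  30.]
microplate [430. 486.  13.]
top 61 [ 605.7 -111.8  160.3] [ 594. -123.  150.] [ 619. -100.  170.]
bar ((540.8002319335938, 15.044078826904297), (14.429855346679688, 44.61664581298828), 23.26167106628418)
vial [625. -46. 104.]
hood_plate [690. -50. 129.]
reagent [ 456. -416.   79.]
buffer [ 600. -475.   86.]
tipbox [584. 497.   6.]
microplate [418. 489.  13.]
```

View pics/s5.png

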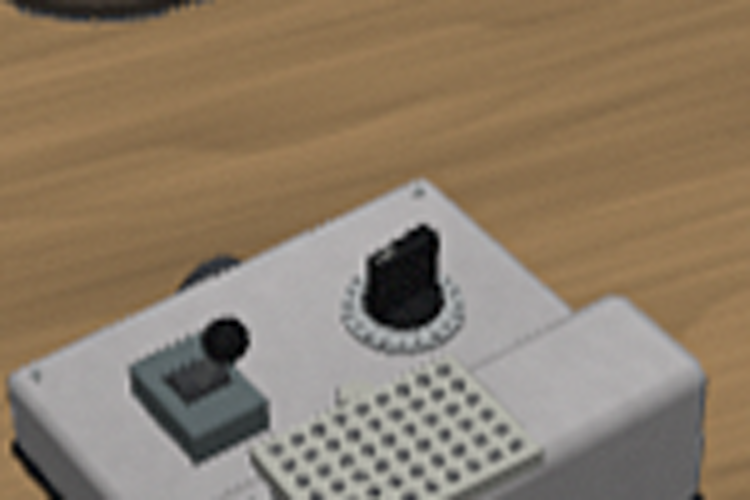

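The picture shows the lever over towards the hood, with its ball at (227,340), and the dial untouched at (403,280). The ball mean moved 64 mm in x, from 542 to 606, and the other things are unmoved.

```bash
python3 -c "
from cell import ticket; print(ticket.job_done())"
```

```text
the job is handed in; nothing more can be done
None
```

The dial is re-zeroed, the lock lever is fully over towards the hood, and the job is handed in at about 24 s. No verdict was reported.

- **Dial:** I turned it clockwise and found the stop three clicks from its start, at tool yaw −50.4°. I then turned it back 72° (four clicks) and released it. The wrist camera measured the bar at 21.4° afterwards against 3.6° at the start, which is the expected net of one click anticlockwise. After the lever push, the coarser top view read 23° and the scene view 25°; those two do not resolve angle as well.
- **Lever:** I pushed it with closed fingers until the end stop answered with about 10 N, then backed away. The ball ended at about (606, −112), close to the predicted end position.
- **Other things:** The plates, bottles, tip box and vial measured within a few millimetres of where they were in the same camera view. I did not check the screwdriver, but the arm did not go near it.

**One disagreement:** the torque at the stop rose more steeply than described. I measured 0.83 N m at 4.9° (0.085 rad) past the stop, where about 0.26 was expected. By angle that is well inside the 0.2 rad limit. By torque it is above the quoted 0.45 N m, so it could count as forcing. I did not find the cause; no collision was visible.

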